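# Unload a gel cassette from the pull-out tray into the slotted rack

## Robot

A 6-joint arm with a two-finger parallel gripper is mounted at the origin on the work surface. World frame = base frame: x ahead of the robot, y to its left, z up, the work surface at z = 0. Lengths are in mm, angles in degrees, forces in N, time in s.
With the tool pointing down it reaches from about 300 to 850 mm from the base axis. Payload 4.2 kg.
Tool frame: the origin (TCP) lies at the very end of the fingers, on their centre line; the grasp point (between the pads) lies 19 mm behind it (env.grip_point_offset is the distance from the TCP to the grasp point, in mm); z points along the fingers, y is the line along which they close (so a half turn about z gives the same grasp; the last joint's range is limited). The gripper opens to 91 mm and grips with 3 to 60 N. Pads are 32 mm wide; open, the fingers measure 118 mm over their backs; the gripper's body (76 mm by 178 mm) begins 60 mm behind the grasp point.
Start: joints at [-64.63, 18.312, 89.639, -0, 72.044, -1.146], TCP at [256.717, -514.528, 213.976] pointing down, gripper open.
Joint ranges: [-177.97, 177.97], [-48.28, 115.42], [12.27, 149.76], [-77.06, 257.06], [2.81, 150.46], [-146.56, 146.56]. Speed limits (degrees/s): [147.25, 147.25, 180, 180, 180, 180].

## Interface

Orientations are given as [roll, pitch, yaw] about the fixed x, y, z axes, in that order (R = Rz(yaw) Ry(pitch) Rx(roll)).
In Python, from workcell import env gives the robot as it stands. The module is installed in compiled form; this text tells all that it offers.
- The arm moves only by the tool arm_command, never from a script. Its argument "rows" is a list of rows, each an object with "delta_pos": the shift along the tool's x, y, z in mm, a list of three; "roll": the turn about the tool's z in units of 5 degrees (1.0 is 5 degrees); "jaw": the opening in per cent of the stroke, from 0 (shut) to 100 (fully open). A call has 1 to 20 rows; each row is the pose to reach, as a shift and turn from the pose commanded when the call began, along the tool's axes at that moment; what a row does not reach only later rows make up. A row lasts 1/12 s, in which the tool goes at most 41.7 mm and 7.16 degrees, less where a joint would pass 70% of its speed; a pose out of reach is approached as far as the arm can. A call with a gripper value outside its range is refused whole. The fingers move at their own pace and stop on an object; "squeeze" is the grip in N (left out, the last holds). Time passes only in rows, so rows that repeat a pose let the fingers close. It gives the time, the measured TCP pose, the force, the opening and the grip force at its end, in the units of the state.
- env.state(): the state, without advancing time (a new reading comes with each control period).
- env.grab_frame(name): name is "side" or "top" or "wrist"; returns a dict with "img" (400x640x3 uint8, blue, green, red), "z_map" (400x640 float32, mm along the optical axis (not along the pixel's ray), 0 where there is no reading), "fov_y" (degrees; the focal length in pixels is half the picture's height over the tangent of half this angle, whatever the lens; pixels are square), "cx", "cy" (the principal point, pixels), "dist" ([k1, k2, p1, p2, k3] as OpenCV has them; the pictures are not rectified), "R" (3x3) and "t" (3): a world point X has camera coordinates R X + t; the wrist camera has in their place "T_tool_cam" (4x4, takes a point from camera to tool coordinates, whose origin is the TCP and whose axes are the flange's). Camera axes: x right, y down, z forward; pixel columns grow to the right and rows downward; lengths in mm; the calibration is good to about 2 mm. A picture is of the moment at which its call begins: read the wrist's pose just before it.
- env.job_done(): hands the job in; it is judged then, once.
The state is a dict: "time_s": time; "qpos": joint angles; "qvel": joint speeds; "effort": joint torques, N m; "ee_pos": TCP position; "ee_rot": TCP orientation; "force": force on the tool from outside, world axes, zero at the start; "torque": the same for the moment, N m; "gripper_width": finger opening in mm; "gripper_force": force on a finger pad.
Only numpy, scipy, OpenCV 4.12 (cv2) and the standard library are available. Lean on these libraries where they do the work, as an engineer would, in place of code of your own. Each camera call takes 0.05 s, during which the arm holds its last target. There are 200 camera calls.

## Task

Pull the tray of the small bench cabinet all the way out to its stop, with the gel cassette still leaning in it, and leave the tray out. Then take that cassette out of the tray and stand it upright on its long edge, fully down, in the one free slot of the slotted rack; lower it gently, never forcing it against the rack. Leave the other cassettes, the bottle and the mixer alone.

Things in the scene. Friction and masses are not known exactly. Their poses are not given: they have to be found in the camera images.
- cabinet: fixed grey metal bench cabinet, open front, 260 deep (x) x 230 wide (y) x 170 high mm. Origin: bottom centre of its front face; x points into the cabinet, z up. Its roof (z 158 to 170 mm) overhangs the front face by 8 mm above the tray handle: most grippers must come to the handle tilted, from in front and above
- tray (a joint): how far the tray is pulled out of the cabinet, m: 0 is fully in, it grows as the tray slides out along the cabinet's -x; it slides stiffly (a few newtons) and stays where it is left. It starts fully in; the hard stop, to be felt, comes at 0.13
- tray_handle (a point): middle of the tray's steel pull bar: 10 mm diameter, 110 mm long along y, 55 mm in front of the tray's front face, 60 mm above the bench; moves with the tray, axes as the cabinet's. Tray: aluminium, 220 x 194 mm, walls up to 64 mm above the bench; the cassette's foot is 85 mm behind its front face, 52 mm above the bench
- cassette: flat off-white plastic gel cassette leaning in the tray: 8 thick (x) x 100 long (y) x 80 high (z) mm, 0.12 kg. Origin: middle of its lower long edge; z runs up the plate. It leans 28 deg from vertical, top edge towards the cabinet's opening, foot behind a 9 mm toe lip; a 6 mm backrest covers the lower 46 mm of its under face, the upper 34 mm are free on both faces. Same shape as the spares
- rack: fixed grey plastic slotted rack, 160 (x) x 120 (y) mm, origin at its underside's centre. Three slots run along y at x = -45, 0 and +45 mm; each is 11.5 mm wide between 5 mm ribs and 110 mm long between the side plates; floor 8 mm, rib tops 38 mm above the bench. Two slots hold spare cassettes, one (any) is free
- pad: thin white paper drip pad on the floor of the free slot, 11 x 108 x 1 mm, look only (takes no room). Origin at its underside's centre = centre of the free slot's floor, 8 mm above the bench; y along the slot, x across it
- spare_a: a spare cassette standing in the rack, same size and axes as the cassette; leave it alone
- spare_b: the other spare cassette standing in the rack; leave it alone
- bottle: glass bottle with blue cap, 80 mm diameter, 150 mm tall, origin at its underside's centre; leave it alone
- mixer: round white vortex mixer, 130 mm diameter, 94 mm tall, origin at its underside's centre; leave it alone

How it is judged (in metres and radians):
On the way:
1. the tray is pulled out to its stop (within 4 mm) with the cassette still leaning in it (value of joint tray above 0.126 m and distance between cassette and tray_handle below 0.16 m and angle between cassette's own z axis and vertical between 0.4 and 0.6 rad), for 0.2 s.
At the end, for the whole second after the job is handed in: The tray is out to within 10 mm of its stop; the cassette stands at rest in the free slot: its foot within 4 mm of the slot floor and 9 mm of the slot's centre, upright within 0.16 rad, along the slot within 0.1 rad (value of joint tray above 0.12 m and horizontal distance between cassette and pad below 0.009 m and z of cassette in the frame of pad between -0.004 and 0.004 m and angle between cassette's own z axis and vertical below 0.16 rad and angle between the y axis of cassette and the y axis of pad, either way round below 0.1 rad and linear speed of cassette below 0.01 m/s); the robot touches nothing.
It fails at once if the cassette is pressed against or dropped on the rack with more than 40 N (contact force between cassette and rack above 40 N).
It fails at once if a spare cassette is moved by more than 15 mm (distance of any of spare_a, spare_b from where it was at the start of the episode above 0.015 m).
It fails at once if the bottle or mixer is moved by more than 25 mm (distance of any of bottle, mixer from where it was at the start of the episode above 0.025 m).
It also fails if it takes over 56 s, if anything falls off the work surface, if the arm or the gripper's body presses on something with over 40 N, if the wrist force passes 120 N, or if a joint passes its speed limit or range.

## Working session

There is one attempt and no reset: what is moved stays moved. The work goes in short steps, Python scripts to look and compute and a tool call to move; the robot and the scene stay as the last step left them, time stands still between calls to the robot, and variables do not carry over. Pictures are saved under pics/ and viewed, at most 11 in all, crops included, and the job is handed in when it is done.

Besides the shell and the picture viewer there is one more tool, called after ">>>" as name(argument=value, ...), one argument or row to a line, values as JSON. arm_command: Moves the arm, as the interface text tells. Its arguments: {"type":"object","properties":{"rows":{"type":"array"},"squeeze":{"type":"number"}},"required":["rows"]}

```bash
mkdir -p pics; ls; cat > h.py <<'E'
import numpy as np, cv2, pickle
from scipy.spatial.transform import Rotation as Ro
from workcell import env
def K(f):
    fl=200/np.tan(np.radians(f['fov_y'])/2); return np.array([[fl,0,f['cx']],[0,fl,f['cy']],[0,0,1.]])
def cloud(f,s=None):
    v,u=np.mgrid[0:400,0:640]; uv=np.stack([u,v],-1).reshape(-1,1,2).astype(np.float64)
    n=cv2.undistortPoints(uv,K(f),np.array(f['dist'],float)).reshape(400,640,2)
    z=f['z_map'].astype(float); P=np.dstack([n*z[...,None],z])
    if 'R' in f: W=(P-np.array(f['t']))@np.array(f['R'])
    else:
        T=np.array(f['T_tool_cam']); W=P@T[:3,:3].T+T[:3,3]
        Rt=Ro.from_euler('xyz',s['ee_rot'],degrees=True).as_matrix(); W=W@Rt.T+np.array(s['ee_pos'])
    W[z<=0]=np.nan; return W
def grab(n,tag):
    s=env.state(); f=env.grab_frame(n); W=cloud(f,s); cv2.imwrite(f'pics/{tag}.png',f['img'])
    np.savez(f'{tag}.npz',W=W,img=f['img']); return f,W,s
E
python3 - <<'E'
from h import *
for n in('top','side'):
    f,W,s=grab(n,n+'0'); print(n,f['fov_y'],f['dist'],-np.array(f['R']).T@f['t'])
print(s)
a=cv2.imread('pics/top0.png');b=cv2.imread('pics/side0.png')
E
```

```text
pics
top 53.399181418296 [-0.08869428  0.          0.          0.          0.        ] [ 547.55812332    3.49573377 1262.12375513]
side 54.27750068125444 [0.00219812 0.         0.         0.         0.        ] [-262.1853583   299.21242572  718.50255307]
{'time_s': 0.05, 'qpos': array([-6.46283122e+01,  1.83515676e+01,  8.97061500e+01,  8.08898996e-04,
        7.20427566e+01, -1.14444773e+00]), 'qvel': array([ 0.07711667, -0.07079441, -0.04341472, -0.01388208,  0.03234813,
       -0.01806121]), 'effort': array([-1.16453721e-04, -4.13720441e+01, -2.32784128e+01,  7.29619665e-02,
        4.18476819e-02, -5.44211298e-05]), 'ee_pos': array([ 256.51317667, -514.0561129 ,  213.1227443 ]), 'ee_rot': array([-1.79899561e+02, -2.77567739e-03,  2.65158830e+01]), 'force': array([-0.6664509 , -0.19935464, -0.56426594]), 'torque': array([-0.02653809,  0.0147426 , -0.03256711]), 'gripper_force': 0.0, 'gripper_width': 91.37280180546605}
```

View pics/top0.png

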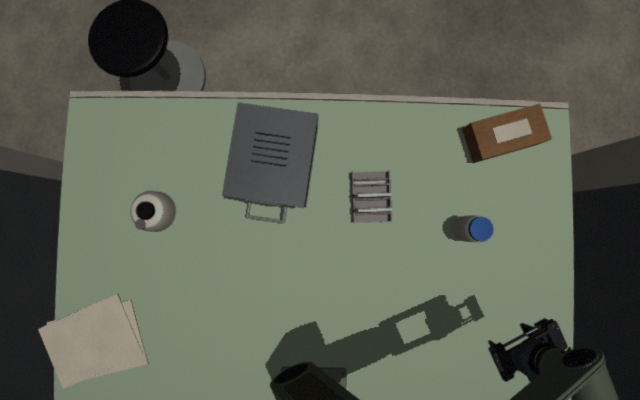

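View pics/side0.png

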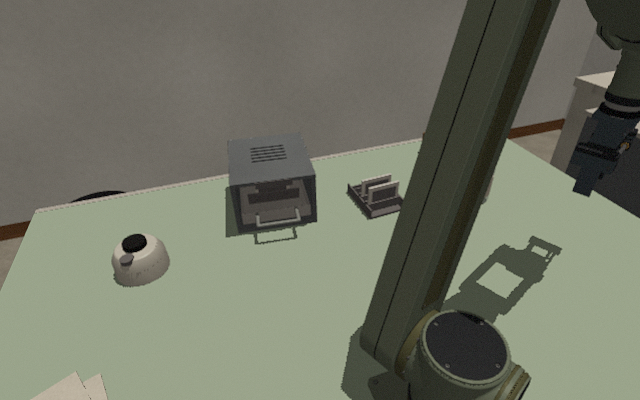

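The top view shows the cabinet at (270,155) with its handle at (265,215), the rack at (370,197) with white at rows about 183, 196 and 210, the mixer at (153,211), and the bottle at (478,228). The side view shows the cabinet's open front. Next I measure these.

```bash
python3 - <<'E'
from h import *
d=np.load('top0.npz');W=d['W'];img=d['img']
def rect(m,name):
    P=W[m][:,:2].astype(np.float32); r=cv2.minAreaRect(P); print(name,len(P),r,'z',np.median(W[m][:,2])); return r
v,u=np.mgrid[0:400,0:640]
roi=lambda a,b,c,e:(u>a)&(u<b)&(v>c)&(v<e)
m=roi(210,330,95,215)&(abs(W[...,2]-170)<8); r=rect(m,'roof'); print(cv2.boxPoints(r))
m=roi(235,295,203,228)&(abs(W[...,2]-63)<10); rect(m,'handle')
m=roi(345,396,165,226)&(W[...,2]>15); r=rect(m,'rack'); print(cv2.boxPoints(r))
m=roi(345,396,165,226)&(W[...,2]>60); 
n,l,st,c=cv2.connectedComponentsWithStats(m.astype(np.uint8))
for i in range(1,n):
    if st[i,4]>5: rect(l==i,'spare')
print(np.nanmedian(W[300:310,150:160,2]))
for x in (362,372,382): print(x,[(r,int(img[r,x].mean()),*np.round(W[r,x]).astype(int)) for r in range(170,224,1)])
for a,b,c,e in((130,178,190,233),(440,496,210,248)):
    m=roi(a,b,c,e)&(W[...,2]>30); rect(m,'o')
cv2.imwrite('pics/rack.png',cv2.resize(img[160:230,335:405],(560,560),interpolation=cv2.INTER_CUBIC))
E
```

```text
roof 7932 ((740.2899169921875, 134.88389587402344), (232.52406311035156, 273.5831604003906), 83.13188934326172) z 169.87754986857684
[[590.57684   35.814278]
 [862.1967     3.09803 ]
 [890.003    233.95352 ]
 [618.3831   266.66977 ]]
handle 221 ((583.8584594726562, 153.04232788085938), (119.77997589111328, 55.25100326538086), 83.31932830810547) z 63.74154723181188
rack 862 ((640.44384765625, -168.76333618164062), (155.47584533691406, 118.58113861083984), 3.667912721633911) z 36.876640794194664
[[ 559.07214  -114.567375]
 [ 566.6582   -232.90562 ]
 [ 721.81555  -222.95929 ]
 [ 714.2295   -104.62105 ]]
spare 113 ((639.3795776367188, -168.1880645751953), (8.247074127197266, 95.88575744628906), 2.145475387573242) z 86.94287909087065
spare 103 ((595.1495361328125, -171.38421630859375), (8.262190818786621, 96.95829772949219), 3.334580898284912) z 87.25262640048356
-0.6180818699085631
362 [(170, 127, np.int64(727), np.int64(-142), np.int64(-2)), (171, 121, np.int64(724), np.int64(-142), np.int64(-3)), (172, 111, np.int64(719), np.int64(-141), np.int64(6)), (173, 102, np.int64(716), np.int64
[... 8469 characters left out ...]
), (216, 108, np.int64(580), np.int64(-206), np.int64(9)), (217, 108, np.int64(577), np.int64(-206), np.int64(9)), (218, 108, np.int64(574), np.int64(-206), np.int64(9)), (219, 108, np.int64(571), np.int64(-207), np.int64(5)), (220, 109, np.int64(568), np.int64(-207), np.int64(7)), (221, 107, np.int64(564), np.int64(-206), np.int64(11)), (222, 117, np.int64(561), np.int64(-208), np.int64(-3)), (223, 125, np.int64(558), np.int64(-207), np.int64(3))]
o 1348 ((577.895751953125, 512.96875), (124.2861099243164, 123.71076965332031), 84.04657745361328) z 74.84706575274197
o 898 ((545.0240478515625, -464.12200927734375), (80.65058135986328, 73.69562530517578), 36.38993453979492) z 145.76945413861185
```

View pics/rack.png

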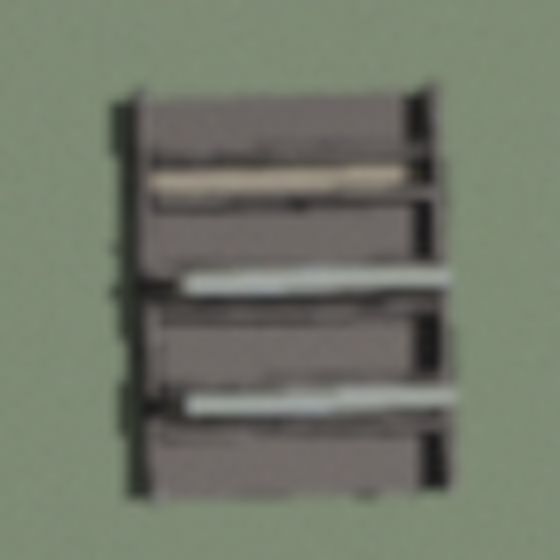

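The free slot is the far one, with the pad near (685,-167) and rack yaw of about +3°. The cabinet yaw is about -6.9° and the handle is near (560,157). The moves never tilt the tool, so its body would hit the overhanging roof if I hooked the bar straight away. My plan has two steps:
1. Press closed fingertips on the bar and drag the tray out about 25 mm by friction.
2. Hook behind the bar and pull to the stop.

```bash
cat >> h.py <<'E'
def delta(xyz,yaw):
    s=env.state(); R=Ro.from_euler('xyz',s['ee_rot'],degrees=True).as_matrix()
    d=R.T@(np.array(xyz,float)-s['ee_pos']); r=(s['ee_rot'][2]-yaw+180)%360-180
    print('pos',np.round(s['ee_pos'],1),np.round(s['ee_rot'],2),'dp',np.round(d,1),'roll',round(r/5,2))
EX=np.array([np.cos(np.radians(-6.87)),np.sin(np.radians(-6.87)),0]); EY=np.array([-EX[1],EX[0],0])
E
python3 - <<'E'
from h import *
W=np.load('top0.npz')['W']; v,u=np.mgrid[0:400,0:640]
m=(u>235)&(u<295)&(v>203)&(v<228)&(abs(W[...,2]-63)<12); P=W[m]
cx=P@EX; cy=P@EY; b=cx<cx.min()+14
print('bar',np.percentile(cx,[1,50,99]),cx[b].min(),cx[b].max(),np.median(cx[b]),cy[b].min(),cy[b].max(),np.median(P[b][:,2]))
r=(u>210)&(u<330)&(v>95)&(v<215)&(abs(W[...,2]-170)<8);Q=W[r]
print('roof',np.percentile(Q@EX,[.3,99.7]),np.percentile(Q@EY,[.3,99.7]))
delta([545,158,200],-6.87)
E
```

```text
bar [533.76398813 541.93989118 587.13338877] 533.6643463750848 547.4834309419623 538.9431034344877 161.9419209085306 280.8364167105671 63.59505958764373
roof [583.55032435 853.51654721] [107.00849617 337.30441013]
pos [ 256.5 -514.1  213.2] [-179.91   -0.     26.51] dp [ 558.2 -472.6   14. ] roll 6.68
```

>>> arm_command(
  rows=[
    {"delta_pos": [150, -125, 10], "roll": 6.68, "jaw": 0},
    {"delta_pos": [350, -295, 14], "roll": 6.68, "jaw": 0},
    {"delta_pos": [558, -472, 14], "roll": 6.68, "jaw": 0},
    {"delta_pos": [558, -472, 14], "roll": 6.68, "jaw": 0},
    {"delta_pos": [558, -472, 14], "roll": 6.68, "jaw": 0},
    {"delta_pos": [558, -472, 14], "roll": 6.68, "jaw": 0},
    {"delta_pos": [558, -472, 14], "roll": 6.68, "jaw": 0},
    {"delta_pos": [558, -472, 14], "roll": 6.68, "jaw": 0},
    {"delta_pos": [558, -472, 14], "roll": 6.68, "jaw": 0},
    {"delta_pos": [558, -472, 14], "roll": 6.68, "jaw": 0},
    {"delta_pos": [558, -472, 14], "roll": 6.68, "jaw": 0},
    {"delta_pos": [558, -472, 14], "roll": 6.68, "jaw": 0},
    {"delta_pos": [558, -472, 14], "roll": 6.68, "jaw": 0},
    {"delta_pos": [558, -472, 14], "roll": 6.68, "jaw": 0},
    {"delta_pos": [558, -472, 14], "roll": 6.68, "jaw": 0},
    {"delta_pos": [558, -472, 14], "roll": 6.68, "jaw": 0},
    {"delta_pos": [558, -472, 14], "roll": 6.68, "jaw": 0},
    {"delta_pos": [558, -472, 14], "roll": 6.68, "jaw": 0},
    {"delta_pos": [558, -472, 14], "roll": 6.68, "jaw": 0},
    {"delta_pos": [558, -472, 14], "roll": 6.68, "jaw": 0},
  ],
)

```text
time_s: 1.77
ee_pos: [545.1, 158.1, 199.0]
ee_rot: [179.9, 0.1, -6.7]
force: [0.5, -0.6, -0.6]
gripper_width: 0.5
gripper_force: 0.0
```

```bash
python3 - <<'E'
from h import *
f,W,s=grab('wrist','w1'); print(np.round(f['T_tool_cam'],2).tolist())
X=W@EX; Y=W@EY; Z=W[...,2]
m=(abs(Z-62)<6)&(X<560)&(X>515)&(abs(Y-222)<70)
print(m.sum(),np.percentile(X[m],[2,50,98]),np.percentile(Y[m],[1,99]),np.median(Z[m]))
m=(abs(Z-170)<8)&(X>570); print(m.sum(), np.percentile(X[m],[.5,50]) if m.any() else 0, np.median(Z[m]))
delta([558.5,156.5,75],-6.87)
E
```

```text
[[-0.0, -0.96, -0.27, 77.93], [1.0, -0.0, -0.0, -0.87], [0.0, -0.27, 0.96, -170.8], [0.0, 0.0, 0.0, 1.0]]
1578 [534.5584515  540.77469136 558.81511076] [165.57623679 283.0786154 ] 64.39768481708607
54869 [583.38799324 624.17728701] 169.9824582819922
pos [544.7 156.9 199.2] [ 1.7992e+02  1.0000e-01 -6.8200e+00] dp [ 14.   -1.4 124.1] roll 0.01
```

View pics/w1.png

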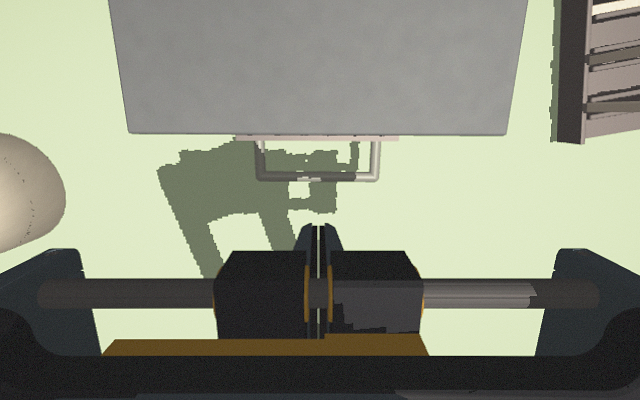

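The wrist view shows the bar at row about 177, columns 258-380, with its front edge at X=534.5 and centre at 539.5 in cabinet axes. The roof edge is at 583.4. I lower onto the bar.

>>> arm_command(
  rows=[
    {"delta_pos": [16, -2, 40], "roll": 0, "jaw": 0},
    {"delta_pos": [16, -2, 80], "roll": 0, "jaw": 0},
    {"delta_pos": [16, -2, 110], "roll": 0, "jaw": 0},
    {"delta_pos": [16, -2, 125], "roll": 0, "jaw": 0},
    {"delta_pos": [16, -2, 128], "roll": 0, "jaw": 0},
    {"delta_pos": [16, -2, 131], "roll": 0, "jaw": 0},
    {"delta_pos": [16, -2, 133], "roll": 0, "jaw": 0},
    {"delta_pos": [16, -2, 133], "roll": 0, "jaw": 0},
  ],
  squeeze=20,
)

```text
time_s: 2.48
ee_pos: [562.2, 156.7, 68.2]
ee_rot: [-180.0, -0.1, -6.9]
force: [-0.1, 0.6, -0.1]
gripper_width: 0.6
gripper_force: 0.0
```

>>> arm_command(
  rows=[
    {"delta_pos": [0, 0, 1], "roll": 0, "jaw": 0},
    {"delta_pos": [0, 0, 2], "roll": 0, "jaw": 0},
    {"delta_pos": [0, 0, 2], "roll": 0, "jaw": 0},
  ],
)

```text
time_s: 2.73
ee_pos: [561.7, 157.1, 65.6]
ee_rot: [-180.0, -0.1, -6.9]
force: [-0.2, 0.3, -0.3]
gripper_width: 0.2
gripper_force: 0.0
```

>>> arm_command(
  rows=[
    {"delta_pos": [0, 0, 1], "roll": 0, "jaw": 0},
    {"delta_pos": [0, 0, 2], "roll": 0, "jaw": 0},
    {"delta_pos": [0, 0, 2], "roll": 0, "jaw": 0},
  ],
)

```text
time_s: 2.98
ee_pos: [561.8, 157.1, 65.0]
ee_rot: [-180.0, -0.1, -6.9]
force: [-2.7, -1.1, 10.4]
gripper_width: 0.2
gripper_force: 5.2
```

>>> arm_command(
  rows=[
    {"delta_pos": [0, 0, 1.5], "roll": 0, "jaw": 0},
    {"delta_pos": [0, 0, 1.5], "roll": 0, "jaw": 0},
    {"delta_pos": [-2, 0, 1.5], "roll": 0, "jaw": 0},
    {"delta_pos": [-4, 0, 1.5], "roll": 0, "jaw": 0},
    {"delta_pos": [-6, 0, 1.5], "roll": 0, "jaw": 0},
  ],
)

```text
time_s: 3.4
ee_pos: [559.3, 157.5, 64.9]
ee_rot: [-179.9, -0.6, -6.8]
force: [2.0, -3.2, 12.7]
gripper_width: 0.2
gripper_force: 6.3
```

>>> arm_command(
  rows=[
    {"delta_pos": [-2, 0, 1], "roll": 0, "jaw": 0},
    {"delta_pos": [-4, 0, 1.5], "roll": 0, "jaw": 0},
    {"delta_pos": [-6, 0, 1.5], "roll": 0, "jaw": 0},
    {"delta_pos": [-8, 0, 1.5], "roll": 0, "jaw": 0},
    {"delta_pos": [-8, 0, 1.5], "roll": 0, "jaw": 0},
  ],
)

```text
time_s: 3.82
ee_pos: [552.0, 158.4, 64.8]
ee_rot: [-179.9, -0.7, -6.8]
force: [1.3, -4.6, 19.4]
gripper_width: 0.4
gripper_force: 9.8
```

```bash
cat >> h.py <<'E'
def bar(tag,lo=380,hi=565):
    f,W,s=grab('top',tag); X=W@EX;Y=W@EY;Z=W[...,2]
    m=(abs(Z-62)<9)&(X<hi)&(X>lo)&(abs(Y-223)<58)
    for a,b in((170,195),(255,280)):
        k=m&(Y>a)&(Y<b); print('X range',k.sum(),np.round(np.percentile(X[k],[1,50,99]),1))
    return W
E
python3 - <<'E'
from h import *
bar('t1'); W=np.load('top0.npz')['W'];X=W@EX;Y=W@EY;Z=W[...,2]
m=(abs(Z-62)<9)&(X<565)&(X>380)
for a,b in((170,195),(255,280)):
    k=m&(Y>a)&(Y<b); print('before',k.sum(),np.round(np.percentile(X[k],[1,50,99]),1))
E
```

```text
X range 24 [524.2 529.  557.7]Traceback (most recent call last):
  File "<stdin>", line 2, in <module>
  File "h.py", line 27, in bar
    k=m&(Y>a)&(Y<b); print('X range',k.sum(),np.round(np.percentile(X[k],[1,50,99]),1))
                                                      ~~~~~~~~~~~~~^^^^^^^^^^^^^^^^
    return _quantile_unchecked(
        a, q, axis, out, overwrite_input, method, keepdims, weights)
    return _ureduce(a,
                    func=_quantile_ureduce_func,
    ...<5 lines>...
                    overwrite_input=overwrite_input,
                    method=method)
    r = func(a, **kwargs)
    result = _quantile(arr,
                       quantiles=q,
    ...<2 lines>...
                       out=out,
                       weights=wgt)
    slices_having_nans = np.isnan(arr[-1, ...])
                                  ~~~^^^^^^^^^
IndexError: index -1 is out of bounds for axis 0 with size 0
```

The tray follows: the bar front went from 534 to 524. I keep dragging.

>>> arm_command(
  rows=[
    {"delta_pos": [-2, 0, 0], "roll": 0, "jaw": 0},
    {"delta_pos": [-5, 0, 0], "roll": 0, "jaw": 0},
    {"delta_pos": [-8, 0, 0], "roll": 0, "jaw": 0},
    {"delta_pos": [-11, 0, 0], "roll": 0, "jaw": 0},
    {"delta_pos": [-14, 0, 0], "roll": 0, "jaw": 0},
    {"delta_pos": [-17, 0, 0], "roll": 0, "jaw": 0},
    {"delta_pos": [-20, 0, 0], "roll": 0, "jaw": 0},
    {"delta_pos": [-23, 0, 0], "roll": 0, "jaw": 0},
    {"delta_pos": [-23, 0, 0], "roll": 0, "jaw": 0},
  ],
)

```text
time_s: 4.62
ee_pos: [529.0, 161.3, 64.7]
ee_rot: [-179.9, -0.7, -6.8]
force: [0.9, -4.2, 21.3]
gripper_width: 0.7
gripper_force: 10.6
```

```bash
sed -i "s/print('X range',k.sum(),np.round(np.percentile(X\[k\],\[1,50,99\]),1))/print('X range',k.sum(),np.round(np.percentile(X[k],[1,50,99]),1) if k.any() else '')/" h.py
python3 - <<'E'
from h import *
bar('t2'); s=env.state(); print(s['ee_pos'],s['ee_pos']@EX,s['ee_pos']@EY,s['force'])
E
```

```text
X range 40 [500.9 509.4 564.9]
X range 24 [549.5 560.  564.7]
[529.00903585 161.2916535   64.70693789] 505.91758253668525 223.41207930006325 [-0.83209621 -5.30191864 22.14027885]
```

The bar is about 33 mm out. I lift, step behind it and hook.

>>> arm_command(
  rows=[
    {"delta_pos": [0, 0, -8], "roll": 0, "jaw": 0},
    {"delta_pos": [0, 0, -18], "roll": 0, "jaw": 0},
    {"delta_pos": [12, 0, -18], "roll": 0, "jaw": 0},
    {"delta_pos": [25, 0, -18], "roll": 0, "jaw": 0},
    {"delta_pos": [25, 0, -16], "roll": 0, "jaw": 0},
    {"delta_pos": [25, 0, -6], "roll": 0, "jaw": 0},
    {"delta_pos": [25, 0, 4], "roll": 0, "jaw": 0},
    {"delta_pos": [25, 0, 12], "roll": 0, "jaw": 0},
    {"delta_pos": [25, 0, 12], "roll": 0, "jaw": 0},
  ],
)

```text
time_s: 5.42
ee_pos: [548.1, 158.3, 45.7]
ee_rot: [179.9, 0.2, -6.9]
force: [1.9, 0.3, -1.2]
gripper_width: 0.4
gripper_force: 1.1
```

>>> arm_command(
  rows=[
    {"delta_pos": [-2, 0, 0], "roll": 0, "jaw": 0},
    {"delta_pos": [-5, 0, 0], "roll": 0, "jaw": 0},
    {"delta_pos": [-9, 0, 0], "roll": 0, "jaw": 0},
    {"delta_pos": [-13, 0, 0], "roll": 0, "jaw": 0},
    {"delta_pos": [-17, 0, 0], "roll": 0, "jaw": 0},
    {"delta_pos": [-21, 0, 0], "roll": 0, "jaw": 0},
    {"delta_pos": [-25, 0, 0], "roll": 0, "jaw": 0},
    {"delta_pos": [-29, 0, 0], "roll": 0, "jaw": 0},
    {"delta_pos": [-33, 0, 0], "roll": 0, "jaw": 0},
    {"delta_pos": [-37, 0, 0], "roll": 0, "jaw": 0},
    {"delta_pos": [-41, 0, 0], "roll": 0, "jaw": 0},
    {"delta_pos": [-45, 0, 0], "roll": 0, "jaw": 0},
    {"delta_pos": [-49, 0, 0], "roll": 0, "jaw": 0},
    {"delta_pos": [-53, 0, 0], "roll": 0, "jaw": 0},
    {"delta_pos": [-57, 0, 0], "roll": 0, "jaw": 0},
    {"delta_pos": [-61, 0, 0], "roll": 0, "jaw": 0},
    {"delta_pos": [-65, 0, 0], "roll": 0, "jaw": 0},
    {"delta_pos": [-69, 0, 0], "roll": 0, "jaw": 0},
    {"delta_pos": [-72, 0, 0], "roll": 0, "jaw": 0},
    {"delta_pos": [-75, 0, 0], "roll": 0, "jaw": 0},
  ],
)

```text
time_s: 7.08
ee_pos: [474.8, 167.6, 48.0]
ee_rot: [-180.0, -0.0, -6.9]
force: [3.3, -0.4, 0.2]
gripper_width: 0.5
gripper_force: 1.4
```

```bash
python3 - <<'E'
from h import *
bar('t3'); s=env.state(); print(s['ee_pos']@EX,s['ee_pos']@EY,s['force'])
E
```

```text
X range 48 [426.6 487.4 564.7]
X range 26 [485.8 491.4 564.6]
450.5330102975224 223.01013192239222 [1.68310222 0.16550809 0.87079831]
```

>>> arm_command(
  rows=[
    {"delta_pos": [-3, 0, 0], "roll": 0, "jaw": 0},
    {"delta_pos": [-6, 0, 0], "roll": 0, "jaw": 0},
    {"delta_pos": [-9, 0, 0], "roll": 0, "jaw": 0},
    {"delta_pos": [-12, 0, 0], "roll": 0, "jaw": 0},
    {"delta_pos": [-15, 0, 0], "roll": 0, "jaw": 0},
    {"delta_pos": [-17, 0, 0], "roll": 0, "jaw": 0},
    {"delta_pos": [-19, 0, 0], "roll": 0, "jaw": 0},
    {"delta_pos": [-20, 0, 0], "roll": 0, "jaw": 0},
    {"delta_pos": [-21, 0, 0], "roll": 0, "jaw": 0},
  ],
)

```text
time_s: 7.88
ee_pos: [454.6, 170.0, 48.0]
ee_rot: [-180.0, -0.1, -6.9]
force: [4.7, -0.2, -1.5]
gripper_width: 0.3
gripper_force: 2.5
```

>>> arm_command(
  rows=[
    {"delta_pos": [-1, 0, 0], "roll": 0, "jaw": 0},
    {"delta_pos": [-2, 0, 0], "roll": 0, "jaw": 0},
    {"delta_pos": [-2, 0, 0], "roll": 0, "jaw": 0},
  ],
)

```text
time_s: 8.13
ee_pos: [454.6, 170.0, 48.2]
ee_rot: [-180.0, -0.3, -6.8]
force: [7.4, -2.1, -2.5]
gripper_width: 0.5
gripper_force: 4.0
```

>>> arm_command(
  rows=[
    {"delta_pos": [-1, 0, 0], "roll": 0, "jaw": 0},
    {"delta_pos": [-2, 0, 0], "roll": 0, "jaw": 0},
    {"delta_pos": [-2, 0, 0], "roll": 0, "jaw": 0},
    {"delta_pos": [-2, 0, 0], "roll": 0, "jaw": 0},
  ],
)

```text
time_s: 8.47
ee_pos: [454.5, 170.1, 48.3]
ee_rot: [-180.0, -0.5, -6.8]
force: [12.0, -5.2, -5.4]
gripper_width: 0.4
gripper_force: 6.0
```

```bash
python3 - <<'E'
from h import *
bar('t4'); s=env.state(); print(s['ee_pos'],s['ee_pos']@EX,s['ee_pos']@EY,s['force'])
E
```

```text
X range 104 [406.2 544.3 563.7]
X range 79 [461.7 549.4 564.1]
[454.51572108 170.08010638  48.27196315] 430.9078731145869 223.2267640341874 [12.08884134 -2.97423019 -5.99717446]
```

View pics/t4.png

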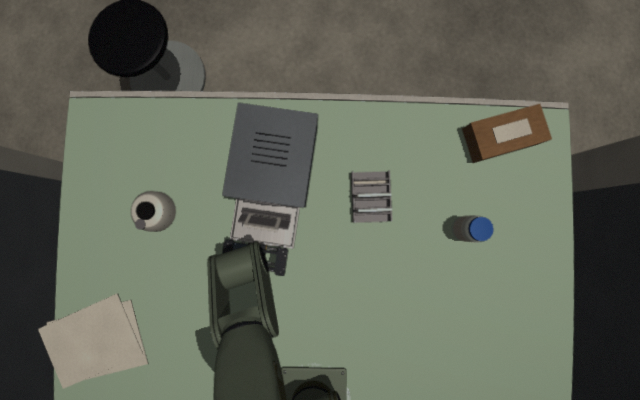

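The tray is at its hard stop: the force rises with no motion, and the bar front at 406 puts it about 129 mm out. The top view shows the tray floor and rest at (265,218). I unhook, rise and look with the wrist camera.

>>> arm_command(
  rows=[
    {"delta_pos": [4, 0, 0], "roll": 0, "jaw": 0},
    {"delta_pos": [8, 0, 0], "roll": 0, "jaw": 0},
    {"delta_pos": [8, 0, -20], "roll": 0, "jaw": 0},
    {"delta_pos": [8, 0, -60], "roll": 0, "jaw": 0},
    {"delta_pos": [8, 0, -100], "roll": 0, "jaw": 0},
    {"delta_pos": [8, 0, -140], "roll": 0, "jaw": 0},
    {"delta_pos": [8, 0, -180], "roll": 0, "jaw": 0},
    {"delta_pos": [8, 0, -190], "roll": 0, "jaw": 0},
    {"delta_pos": [8, 0, -190], "roll": 0, "jaw": 0},
    {"delta_pos": [8, 0, -190], "roll": 0, "jaw": 0},
  ],
)

```text
time_s: 9.35
ee_pos: [457.0, 169.2, 237.1]
ee_rot: [179.9, 0.1, -6.9]
force: [-0.4, 1.0, -1.0]
gripper_width: 0.3
gripper_force: 0.0
```

```bash
python3 - <<'E'
from h import *
f,W,s=grab('wrist','w2'); X=W@EX;Y=W@EY;Z=W[...,2]; print(s['ee_pos'],s['ee_pos']@EX,s['ee_pos']@EY)
m=(abs(Z-62)<7)&(X<425)&(X>380)&(abs(Y-223)<45); print('bar',m.sum(),np.percentile(X[m],[1,50,99]) if m.any() else '')
m=(Z>68)&(X<580)&(X>470)&(abs(Y-223)<90); print('hi',m.sum())
for h in range(68,132,6):
    k=m&(abs(Z-h)<3); 
    if k.sum()>5: print(h,k.sum(),np.round(np.percentile(X[k],[2,50,98]),1),np.round(np.percentile(Y[k],[1,99]),1),f['img'][k].mean(0).round())
E
```

```text
[456.9924461  169.22795681 237.09579567] 433.468747108763 222.67699126182814
bar 731 [404.43025401 409.69425069 413.42179028]
hi 16025
68 187 [533.2 543.4 544.5] [150.6 298.2] [ 99. 107. 115.]
74 430 [530.1 540.2 543.3] [151.4 298. ] [ 95. 101. 110.]
80 472 [527.  537.1 540.1] [151.1 298.2] [ 96. 103. 111.]
86 570 [517.9 533.9 536.1] [150.8 298.3] [102. 108. 117.]
92 570 [519.6 530.9 533.8] [150.7 297.8] [104. 110. 120.]
98 360 [527.1 528.9 530. ] [178.4 275.3] [100. 108. 116.]
104 391 [523.4 525.3 527.1] [178.2 275.4] [100. 107. 116.]
110 404 [520.  522.5 524.3] [178.5 275.3] [106. 115. 124.]
116 471 [517.3 519.  520.8] [178.4 275.1] [156. 175. 188.]
122 1291 [508.3 512.4 517.3] [178.  275.5] [193. 212. 223.]
128 16 [512.1 514.  514.9] [180.6 269.6] [210. 227. 235.]
```

View pics/w2.png

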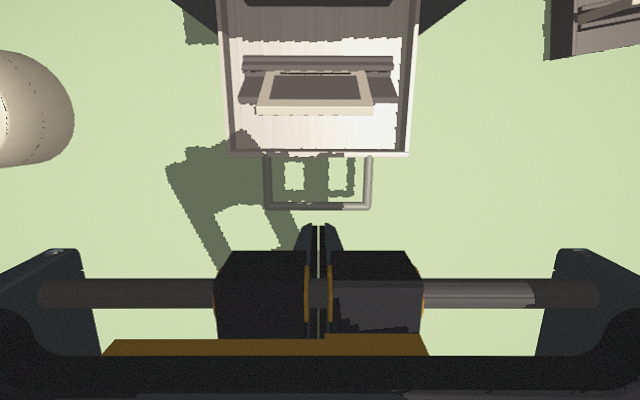

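The wrist view shows the cassette still leaning in the tray, its top edge at rows 103-115 and columns 255-372. In cabinet axes the top is at X≈512, Y≈227, Z≈123, and the wide backrest ends at z≈93. The bar centre at 409.5 means the tray is fully out. I turn the gripper over the cassette.

>>> arm_command(
  rows=[
    {"delta_pos": [30, -3, 0], "roll": -1.4, "jaw": 44},
    {"delta_pos": [60, -3, 0], "roll": -2.8, "jaw": 44},
    {"delta_pos": [83.5, -3, 0], "roll": -18, "jaw": 44},
    {"delta_pos": [83.5, -3, 0], "roll": -18, "jaw": 44},
    {"delta_pos": [83.5, -3, 0], "roll": -18, "jaw": 44},
    {"delta_pos": [83.5, -3, 0], "roll": -18, "jaw": 44},
    {"delta_pos": [83.5, -3, 0], "roll": -18, "jaw": 44},
    {"delta_pos": [83.5, -3, 0], "roll": -18, "jaw": 44},
    {"delta_pos": [83.5, -3, 0], "roll": -18, "jaw": 44},
    {"delta_pos": [83.5, -3, 0], "roll": -18, "jaw": 44},
    {"delta_pos": [83.5, -3, 0], "roll": -18, "jaw": 44},
    {"delta_pos": [83.5, -3, 0], "roll": -18, "jaw": 44},
    {"delta_pos": [83.5, -3, 20], "roll": -18, "jaw": 44},
    {"delta_pos": [83.5, -3, 40], "roll": -18, "jaw": 44},
    {"delta_pos": [83.5, -3, 60], "roll": -18, "jaw": 44},
    {"delta_pos": [83.5, -3, 80], "roll": -18, "jaw": 44},
    {"delta_pos": [83.5, -3, 90], "roll": -18, "jaw": 44},
    {"delta_pos": [83.5, -3, 90], "roll": -18, "jaw": 44},
    {"delta_pos": [83.5, -3, 90], "roll": -18, "jaw": 44},
  ],
  squeeze=8,
)

```text
time_s: 10.98
ee_pos: [540.6, 162.2, 146.6]
ee_rot: [-179.8, 0.1, 83.1]
force: [0.2, 0.4, 0.8]
gripper_width: 40.3
gripper_force: 0.0
```

```bash
python3 - <<'E'
from h import *
s=env.state(); print(s['ee_pos'],s['ee_rot'],s['gripper_width'],s['ee_pos']@EX,s['ee_pos']@EY)
f,W,s=grab('wrist','w3'); X=W@EX;Y=W@EY;Z=W[...,2]
m=(Z>100)&(Z<135)&(X<545)&(X>490)&(abs(Y-225)<60)
for h in range(102,132,4):
    k=m&(abs(Z-h)<2)
    if k.sum()>5: print(h,k.sum(),np.round(np.percentile(X[k],[2,50,98]),1),np.round(np.percentile(Y[k],[1,99]),1))
E
```

```text
[540.63428332 162.23552048 146.60348083] [-1.79822559e+02  7.60661780e-02  8.31147579e+01] 40.34787181022201 517.3464594535168 225.73974682877164
102 341 [524.6 526.6 527.9] [187.1 276.2]
106 363 [522.8 524.5 525.8] [189.3 276.1]
110 387 [520.8 522.3 523.7] [191.4 276.2]
114 439 [518.  520.2 521.5] [193.2 276.2]
118 426 [508.8 517.6 518.9] [196.  276.2]
122 1471 [508.1 512.  516.7] [197.9 275.8]
126 150 [512.2 514.  515.2] [198.5 275.4]
```

View pics/w3.png

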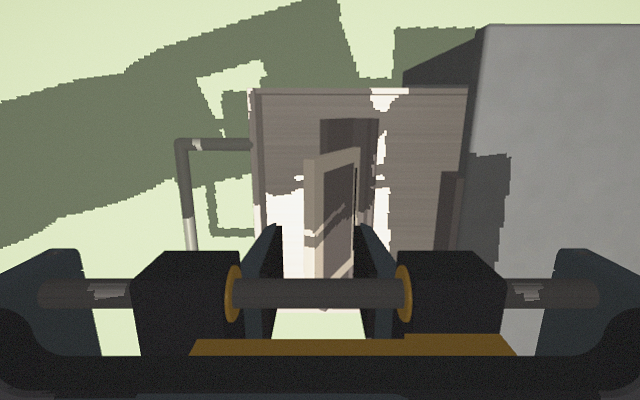

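The fingers straddle the plate's top, which sits at columns 305-360, rows 150-310. I descend.

>>> arm_command(
  rows=[
    {"delta_pos": [0, 0, 12], "roll": 0, "jaw": 44},
    {"delta_pos": [0, 0, 24], "roll": 0, "jaw": 44},
    {"delta_pos": [0, 0, 36], "roll": 0, "jaw": 44},
    {"delta_pos": [0, 0, 44], "roll": 0, "jaw": 44},
    {"delta_pos": [0, 0, 45], "roll": 0, "jaw": 44},
    {"delta_pos": [0, 0, 45], "roll": 0, "jaw": 44},
  ],
)

```text
time_s: 11.53
ee_pos: [541.7, 162.5, 103.3]
ee_rot: [180.0, -0.0, 83.1]
force: [0.2, -0.2, 0.2]
gripper_width: 40.1
gripper_force: 0.0
```

>>> arm_command(
  rows=[
    {"delta_pos": [0, 3, 0], "roll": 0, "jaw": 44},
    {"delta_pos": [0, 6, 0], "roll": 0, "jaw": 44},
    {"delta_pos": [0, 9, 0], "roll": 0, "jaw": 44},
    {"delta_pos": [0, 12, 0], "roll": 0, "jaw": 44},
    {"delta_pos": [0, 15, 0], "roll": 0, "jaw": 44},
    {"delta_pos": [0, 18, 0], "roll": 0, "jaw": 44},
    {"delta_pos": [0, 21, 0], "roll": 0, "jaw": 44},
    {"delta_pos": [0, 24, 0], "roll": 0, "jaw": 44},
    {"delta_pos": [0, 27, 0], "roll": 0, "jaw": 44},
    {"delta_pos": [0, 29, 0], "roll": 0, "jaw": 44},
    {"delta_pos": [0, 29, 0], "roll": 0, "jaw": 44},
  ],
)

```text
time_s: 12.45
ee_pos: [570.6, 158.9, 102.8]
ee_rot: [180.0, 0.0, 83.1]
force: [-0.2, 0.4, -0.5]
gripper_width: 40.4
gripper_force: 0.1
```

>>> arm_command(
  rows=[
    {"delta_pos": [0, 0, 0], "roll": 0, "jaw": 38},
    {"delta_pos": [0, 0, 0], "roll": 0, "jaw": 33},
    {"delta_pos": [0, 0, 0], "roll": 0, "jaw": 28},
    {"delta_pos": [0, 0, 0], "roll": 0, "jaw": 23},
    {"delta_pos": [0, 0, 0], "roll": 0, "jaw": 18},
    {"delta_pos": [0, 0, 0], "roll": 0, "jaw": 14},
    {"delta_pos": [0, 0, 0], "roll": 0, "jaw": 10},
    {"delta_pos": [0, 0, 0], "roll": 0, "jaw": 5},
    {"delta_pos": [0, 0, 0], "roll": 0, "jaw": 0},
    {"delta_pos": [0, 0, 0], "roll": 0, "jaw": 0},
    {"delta_pos": [0, 0, 0], "roll": 0, "jaw": 0},
    {"delta_pos": [0, 0, 0], "roll": 0, "jaw": 0},
  ],
)

```text
time_s: 13.45
ee_pos: [570.6, 158.9, 103.1]
ee_rot: [179.9, 0.0, 83.1]
force: [-1.6, -1.4, 2.6]
gripper_width: 11.4
gripper_force: 7.8
```

>>> arm_command(
  rows=[
    {"delta_pos": [0, 0, 0], "roll": 0, "jaw": 0},
    {"delta_pos": [0, 0, -3], "roll": 0, "jaw": 0},
    {"delta_pos": [0, 0, -6], "roll": 0, "jaw": 0},
    {"delta_pos": [0, 0, -10], "roll": 0, "jaw": 0},
    {"delta_pos": [0, 0, -14], "roll": 0, "jaw": 0},
    {"delta_pos": [0, 0, -18], "roll": 0, "jaw": 0},
  ],
  squeeze=12,
)

```text
time_s: 13.95
ee_pos: [568.7, 158.7, 119.8]
ee_rot: [-179.8, 0.1, 83.1]
force: [-0.3, 0.6, -14.1]
gripper_width: 8.6
gripper_force: 11.6
```

>>> arm_command(
  rows=[
    {"delta_pos": [0, 0, 0], "roll": 0, "jaw": 0},
    {"delta_pos": [0, 0, 0], "roll": 0, "jaw": 0},
  ],
  squeeze=30,
)

```text
time_s: 14.12
ee_pos: [571.9, 159.3, 123.2]
ee_rot: [179.7, -0.1, 83.1]
force: [0.1, -0.4, 0.2]
gripper_width: 7.7
gripper_force: 29.6
```

```bash
python3 - <<'E'
from h import *
s=env.state(); print(s['ee_pos'],s['force'],s['gripper_width'],s['ee_pos']@EX,s['ee_pos']@EY)
f,W,s=grab('side','s4'); X=W@EX;Y=W@EY;Z=W[...,2]
m=(X>470)&(X<570)&(abs(Y-225)<60)&(Z>55)
for h in range(56,150,6):
    k=m&(abs(Z-h)<3)
    if k.sum()>3: print(h,k.sum(),np.round(np.percentile(X[k],[2,50,98]),1),np.round(np.percentile(Y[k],[1,99]),1))
i=f['img'][130:250,200:360]; cv2.imwrite('pics/s4c.png',cv2.resize(i,(800,600),interpolation=cv2.INTER_CUBIC))
E
```

```text
[571.9293496  159.30916197 123.24672867] [ 0.06420798 -0.41147397  0.20447356] 7.657761131177394 548.7668728560641 226.57782169470087
56 44 [470.1 538.9 541.4] [171.3 280.8]
62 106 [470.1 474.3 538.9] [166.3 282.8]
68 47 [471.3 534.1 536.2] [167.8 282.5]
74 50 [528.5 531.1 547.8] [168.  283.1]
80 110 [525.8 544.2 548.9] [169.9 281.1]
86 147 [522.4 528.  547.9] [171.  282.1]
92 110 [521.8 544.3 548.1] [169.5 280.5]
98 63 [541.6 545.2 547.9] [180.9 275.4]
104 69 [542.9 545.  548. ] [179.  275.4]
110 66 [541.4 544.6 547.9] [178.7 274.9]
116 67 [542.7 544.7 547.1] [179.9 275.6]
122 54 [537.5 543.6 547.4] [178.  273.8]
128 61 [532.3 543.9 547.5] [178.8 274.5]
134 102 [533.7 544.5 552.9] [177.4 276.2]
140 24 [531.7 534.  543.3] [212.2 258. ]
146 26 [531.7 534.2 536.6] [211.7 244.2]
```

View pics/s4c.png

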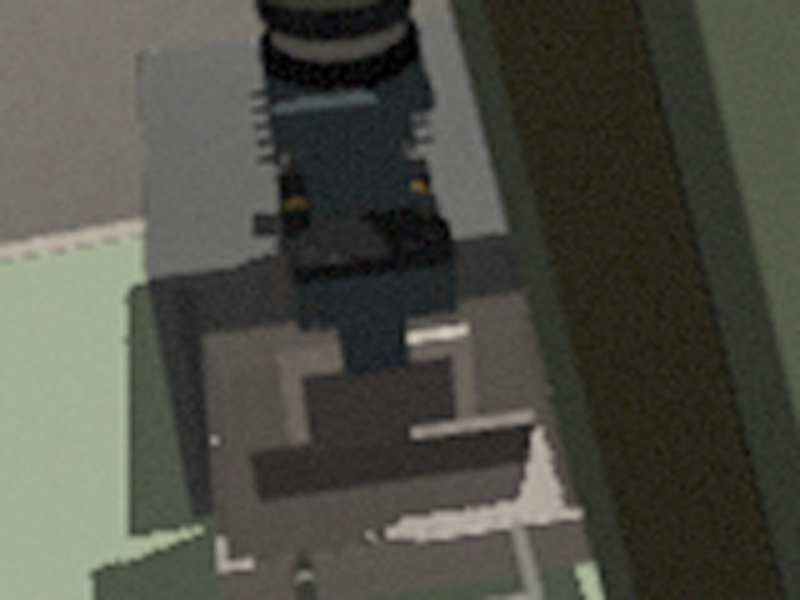

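The plate is upright in the grip, with its front face at a uniform X≈544.7. I lift it clear of the tray and cabinet, then go to a viewing pose beside the rack.

>>> arm_command(
  rows=[
    {"delta_pos": [0, 0, -8], "roll": 0, "jaw": 0},
    {"delta_pos": [0, 0, -25], "roll": 0, "jaw": 0},
    {"delta_pos": [0, 0, -50], "roll": 0, "jaw": 0},
    {"delta_pos": [0, 0, -75], "roll": 0, "jaw": 0},
    {"delta_pos": [0, 0, -100], "roll": 0, "jaw": 0},
    {"delta_pos": [0, 0, -115], "roll": 0, "jaw": 0},
    {"delta_pos": [0, 0, -118], "roll": 0, "jaw": 0},
    {"delta_pos": [0, 0, -118], "roll": 0, "jaw": 0},
  ],
)

```text
time_s: 14.83
ee_pos: [570.5, 159.3, 241.1]
ee_rot: [179.8, -0.1, 83.1]
force: [0.5, -0.5, -1.4]
gripper_width: 7.8
gripper_force: 29.9
```

>>> arm_command(
  rows=[
    {"delta_pos": [-15, 5, 0], "roll": -0.1, "jaw": 0},
    {"delta_pos": [-40, 14, 0], "roll": -0.2, "jaw": 0},
    {"delta_pos": [-68, 23, 0], "roll": -0.3, "jaw": 0},
    {"delta_pos": [-96, 33, 0], "roll": -0.5, "jaw": 0},
    {"delta_pos": [-124, 43, 0], "roll": -0.6, "jaw": 0},
    {"delta_pos": [-152, 52, 0], "roll": -0.8, "jaw": 0},
    {"delta_pos": [-180, 62, 0], "roll": -0.9, "jaw": 0},
    {"delta_pos": [-208, 72, 0], "roll": -1.1, "jaw": 0},
    {"delta_pos": [-236, 81, 0], "roll": -1.2, "jaw": 0},
    {"delta_pos": [-264, 91, 0], "roll": -1.4, "jaw": 0},
    {"delta_pos": [-292, 101, 0], "roll": -1.5, "jaw": 0},
    {"delta_pos": [-320, 110, 0], "roll": -1.7, "jaw": 0},
    {"delta_pos": [-348, 120, 0], "roll": -1.8, "jaw": 0},
    {"delta_pos": [-370, 128, 0], "roll": -2.0, "jaw": 0},
    {"delta_pos": [-386, 133, 0], "roll": -2.0, "jaw": 0},
    {"delta_pos": [-395, 136, 0], "roll": -2.0, "jaw": 0},
    {"delta_pos": [-395, 136, 0], "roll": -2.0, "jaw": 0},
    {"delta_pos": [-395, 136, 0], "roll": -2.0, "jaw": 0},
    {"delta_pos": [-395, 136, 0], "roll": -2.0, "jaw": 0},
  ],
)

```text
time_s: 16.42
ee_pos: [657.7, -248.0, 238.9]
ee_rot: [-180.0, -0.1, 93.2]
force: [-0.9, -0.2, -0.9]
gripper_width: 7.7
gripper_force: 29.9
```

```bash
python3 - <<'E'
from h import *
s=env.state(); print(s['ee_pos'],s['ee_rot'],s['force'],s['gripper_width'])
f,W,s=grab('wrist','w5'); img=f['img'];Z=W[...,2]
a=np.radians(3.0); rx=np.array([np.cos(a),np.sin(a)]); 
m=(W[...,0]>550)&(W[...,0]<735)&(W[...,1]>-235)&(W[...,1]<-95)
def rect(k,n):
    if k.sum()>5: r=cv2.minAreaRect(W[k][:,:2].astype(np.float32)); print(n,k.sum(),np.round(r[0],1),np.round(r[1],1),round(r[2],2),np.median(Z[k]).round(1))
k=m&(Z>70)&(Z<100); n,l,st,c=cv2.connectedComponentsWithStats(k.astype(np.uint8))
for i in range(1,n):
    if st[i,4]>100: rect(l==i,'spare')
rect(m&(Z>30)&(Z<45),'ribs')
for y in (-130,-150,-170,-190):
    k=m&(abs(W[...,1]-y)<3)&(W[...,0]>650)
    rib=W[k&(abs(Z-38)<4)][:,0]; print(y,np.histogram(rib,bins=np.arange(664,710,2))[0])
# held plate, from side
f,V,_=grab('side','s5'); p=s['ee_pos']; k=(np.linalg.norm(V[...,:2]-p[:2],axis=-1)<75)&(V[...,2]>150)&(V[...,2]<p[2]+40)
for h in range(160,290,8):
    q=k&(abs(V[...,2]-h)<4)
    if q.sum()>3: print(h,q.sum(),np.round(np.percentile(V[q][:,0]-p[0],[5,50,95]),1),np.round(np.percentile(V[q][:,1]-p[1],[1,99]),1))
E
```

```text
[ 657.71745282 -247.96466153  238.89849335] [-1.79971411e+02 -5.93990207e-02  9.31716885e+01] [-0.92410549 -0.17334973 -0.86854526] 7.660683669241659
spare 1224 [ 595.4 -171.2] [ 8.7 99.2] 3.01 87.8
spare 973 [ 640.3 -168.7] [ 8.4 99.1] 3.07 88.0
ribs 3812 [ 640.3 -168.2] [159.5 121.3] 2.97 37.2
-130 [ 0  0  0  0  9 11 10  0  0  0  0  0  9 10 11  0  0  0  0  0  0  0]
-150 [ 0  0  0  0  5 12 12  0  0  0  0  0  5 12 11  2  0  0  0  0  0  0]
-170 [ 0  0  0  0  0 12 10  6  0  0  0  0  0  6 12 11  1  0  0  0  0  0]
-190 [ 0  0  0  0  0  1 10 12  0  0  0  0  0  4  8  8  5  0  0  0  0  0]
```

View pics/w5.png

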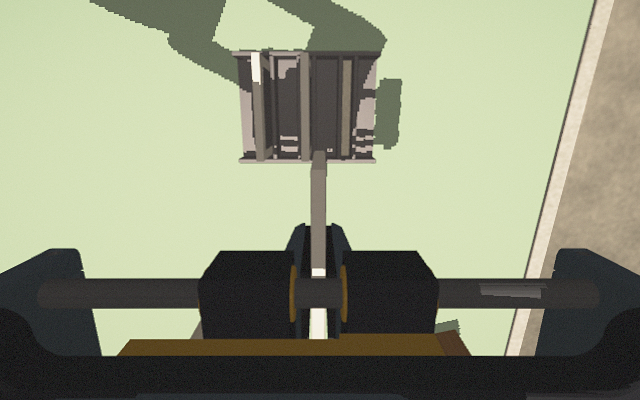

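The wrist view shows the rack's free slot (pad at columns 340-352, rows 60-155) and the held plate edge-on at columns 310-327. Next I measure the held plate in the tool frame.

```bash
python3 - <<'E'
from h import *
s=env.state(); d=np.load('w5.npz'); W=d['W']; R=Ro.from_euler('xyz',s['ee_rot'],degrees=True).as_matrix()
T=(W-s['ee_pos'])@R
k=(abs(T[...,1])<15)&(abs(T[...,0])<70)&(T[...,2]<70)&(T[...,2]>-60)&(W[...,2]>150)
print(k.sum())
v,u=np.where(k); k2=k.copy(); 
for z in range(-40,64,6):
    q=k&(abs(T[...,2]-z)<3)
    if q.sum()>3: print(z,q.sum(),np.round(np.percentile(T[q][:,0],[2,50,98]),1),np.round(np.percentile(T[q][:,1],[2,50,98]),1))
top=k&(T[...,0]>20)&(T[...,2]<0); 
P=T[top]; print('top z',np.percentile(P[:,2],[1,5,50]),)
f,V,_=grab('side','s6'); U=(V-s['ee_pos'])@R; q=(abs(U[...,1])<12)&(abs(U[...,0])<60)&(U[...,2]<90)&(U[...,2]>-45)
print(q.sum(), np.percentile(U[q],[1,50,99],axis=0) if q.any() else '')
f,V,_=grab('top','t6'); U=(V-s['ee_pos'])@R; q=(abs(U[...,1])<12)&(abs(U[...,0])<60)&(U[...,2]<90)&(U[...,2]>-45)
print(q.sum(), np.percentile(U[q],[1,50,99],axis=0) if q.any() else '')
E
```

```text
4796
-40 215 [-14.5  17.1  18.7] [-10.   -3.7  10.7]
-34 304 [ 5.4 18.  18.7] [-14.1   0.2  14.3]
-28 229 [16.4 18.1 18.8] [-13.9  -3.8  14.4]
-22 192 [16.4 18.  18.7] [-13.2  -4.   13.7]
-16 278 [-29.4  18.1  48.4] [-12.6   0.9  13. ]
-10 2179 [-45.9  16.7  49.8] [-7.  -0.   7.4]
-4 125 [16.5 18.3 50.6] [-11.3  -0.   11.5]
2 41 [16.4 50.3 50.7] [-7.4  1.   9. ]
8 19 [50.2 50.4 50.7] [-3.2  1.   3.8]
14 23 [49.9 50.5 50.8] [-3.3 -0.1  3.6]
20 15 [50.2 50.5 50.7] [-3.   0.4  4. ]
26 21 [50.3 50.6 50.7] [-3.   0.4  3.8]
32 16 [50.  50.5 50.6] [-3.2  0.1  3.9]
38 14 [50.2 50.6 50.8] [-2.7  0.7  4.2]
44 12 [50.3 50.6 50.7] [-2.8  1.   4.2]
50 15 [50.1 50.6 50.7] [-2.8  1.   4.3]
56 13 [50.2 50.6 50.7] [-2.3  0.3  4.4]
62 14 [49.9 50.6 50.7] [-3.   0.7  4.4]
top z [-13.4342715  -13.02743476 -11.93336144]
0 
104 [[  4.9857395   -4.0146084  -21.25172969]
 [ 35.37163348  -1.41588859  -8.72531871]
 [ 51.12919828   9.84662071  66.47994522]]
```

>>> arm_command(
  rows=[
    {"delta_pos": [12, 5, 0], "roll": 0.03, "jaw": 0},
    {"delta_pos": [34, 13, 0], "roll": 0.03, "jaw": 0},
    {"delta_pos": [56, 22, 0], "roll": 0.03, "jaw": 0},
    {"delta_pos": [72, 28, 10], "roll": 0.03, "jaw": 0},
    {"delta_pos": [80, 31.2, 30], "roll": 0.03, "jaw": 0},
    {"delta_pos": [80, 31.2, 55], "roll": 0.03, "jaw": 0},
    {"delta_pos": [80, 31.2, 80], "roll": 0.03, "jaw": 0},
    {"delta_pos": [80, 31.2, 100], "roll": 0.03, "jaw": 0},
    {"delta_pos": [80, 31.2, 115], "roll": 0.03, "jaw": 0},
    {"delta_pos": [80, 31.2, 120], "roll": 0.03, "jaw": 0},
    {"delta_pos": [80, 31.2, 120], "roll": 0.03, "jaw": 0},
    {"delta_pos": [80, 31.2, 120], "roll": 0.03, "jaw": 0},
  ],
)

```text
time_s: 17.62
ee_pos: [685.1, -167.5, 119.3]
ee_rot: [180.0, 0.0, 93.0]
force: [1.2, -0.3, -1.2]
gripper_width: 7.6
gripper_force: 29.9
```

```bash
python3 - <<'E'
from h import *
s=env.state(); delta([684.4,-166.3,110],93.0); R=Ro.from_euler('xyz',s['ee_rot'],degrees=True).as_matrix()
f,W,s=grab('wrist','w7'); Z=W[...,2]
# plate end edge & ribs, in rack coords about slot centre estimate
a=np.radians(3); e=np.array([np.cos(a),np.sin(a)]); n=np.array([-e[1],e[0]]); q=W[...,:2]-np.array([685.0,-165.8]); x=q@e; y=q@n
for h in (48,58,68,78,88):
    k=(abs(x)<8)&(y>40)&(y<60)&(abs(Z-h)<5); 
    if k.sum()>3: print('plate',h,k.sum(),np.round(np.percentile(x[k],[3,97]),1),np.median(y[k]).round(1))
for lo,hi in((-16,-4),(4,16)):
    k=(x>lo)&(x<hi)&(y>0)&(y<54)&(abs(Z-38)<4)
    if k.sum()>3: print('rib',k.sum(),np.round(np.percentile(x[k],[3,50,97]),1),np.percentile(y[k],[3,97]))
k=(abs(x)<50)&(y>50)&(y<66)&(abs(Z-38)<4); print('side plate y',np.percentile(y[k],[3,97]) if k.any() else '')
E
```

```text
pos [ 685.1 -167.5  119.3] [1.7996e+02 1.0000e-02 9.2990e+01] dp [ 1.2 -0.7  9.3] roll -0.0
plate 58 23 [-2.6  4.8] 48.8
plate 68 20 [-2.5  4.3] 48.9
plate 78 26 [-2.7  4.5] 48.8
plate 88 24 [-2.8  4.3] 48.9
rib 387 [-10.4  -8.2  -5.7] [ 2.09852034 53.02355242]
rib 409 [ 6.   8.5 10.8] [ 2.38713661 52.68205934]
side plate y [50.72561445 59.53800356]
```

View pics/w7.png

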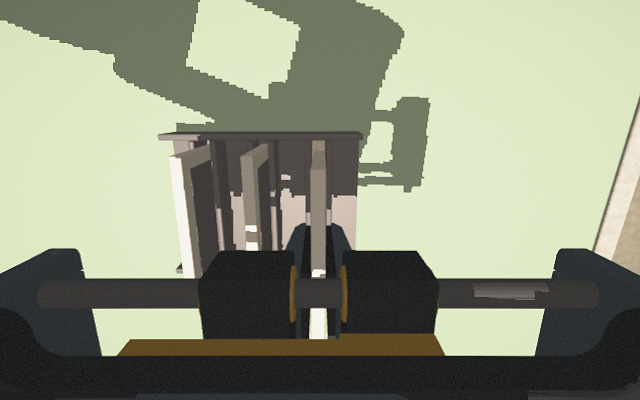

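The plate is 0.7 mm to the +x side of the slot centre, and is seen edge-on between the ribs at columns 305-328. I correct that and lower.

>>> arm_command(
  rows=[
    {"delta_pos": [1.2, -0.7, 0], "roll": 0, "jaw": 0},
    {"delta_pos": [1.2, -0.7, 2], "roll": 0, "jaw": 0},
    {"delta_pos": [1.2, -0.7, 5], "roll": 0, "jaw": 0},
    {"delta_pos": [1.2, -0.7, 8], "roll": 0, "jaw": 0},
    {"delta_pos": [1.2, -0.7, 11], "roll": 0, "jaw": 0},
    {"delta_pos": [1.2, -0.7, 13], "roll": 0, "jaw": 0},
    {"delta_pos": [1.2, -0.7, 15], "roll": 0, "jaw": 0},
    {"delta_pos": [1.2, -0.7, 17], "roll": 0, "jaw": 0},
    {"delta_pos": [1.2, -0.7, 19], "roll": 0, "jaw": 0},
    {"delta_pos": [1.2, -0.7, 19], "roll": 0, "jaw": 0},
  ],
)

```text
time_s: 18.5
ee_pos: [683.7, -166.7, 99.4]
ee_rot: [-180.0, -0.0, 93.0]
force: [0.1, 0.3, -1.8]
gripper_width: 7.5
gripper_force: 29.9
```

>>> arm_command(
  rows=[
    {"delta_pos": [0, 0, 2], "roll": 0, "jaw": 0},
    {"delta_pos": [0, 0, 4], "roll": 0, "jaw": 0},
    {"delta_pos": [0, 0, 6], "roll": 0, "jaw": 0},
    {"delta_pos": [0, 0, 8], "roll": 0, "jaw": 0},
    {"delta_pos": [0, 0, 10], "roll": 0, "jaw": 0},
    {"delta_pos": [0, 0, 12], "roll": 0, "jaw": 0},
    {"delta_pos": [0, 0, 14], "roll": 0, "jaw": 0},
    {"delta_pos": [0, 0, 16], "roll": 0, "jaw": 0},
    {"delta_pos": [0, 0, 17], "roll": 0, "jaw": 0},
    {"delta_pos": [0, 0, 17], "roll": 0, "jaw": 0},
  ],
)

```text
time_s: 19.33
ee_pos: [683.8, -166.7, 82.6]
ee_rot: [-180.0, -0.0, 93.0]
force: [-0.3, -0.3, -0.2]
gripper_width: 8.0
gripper_force: 29.9
```

>>> arm_command(
  rows=[
    {"delta_pos": [0, 0, 1], "roll": 0, "jaw": 0},
    {"delta_pos": [0, 0, 2], "roll": 0, "jaw": 0},
    {"delta_pos": [0, 0, 3], "roll": 0, "jaw": 0},
    {"delta_pos": [0, 0, 3], "roll": 0, "jaw": 0},
    {"delta_pos": [0, 0, 3], "roll": 0, "jaw": 0},
  ],
)

```text
time_s: 19.75
ee_pos: [683.9, -166.7, 79.9]
ee_rot: [-180.0, 0.0, 93.0]
force: [0.4, 0.2, -2.5]
gripper_width: 7.5
gripper_force: 29.9
```

>>> arm_command(
  rows=[
    {"delta_pos": [0, 0, 1], "roll": 0, "jaw": 0},
    {"delta_pos": [0, 0, 2], "roll": 0, "jaw": 0},
    {"delta_pos": [0, 0, 2], "roll": 0, "jaw": 0},
    {"delta_pos": [0, 0, 2], "roll": 0, "jaw": 0},
  ],
)

```text
time_s: 20.08
ee_pos: [683.9, -166.7, 77.9]
ee_rot: [-180.0, 0.0, 93.0]
force: [0.6, -0.4, -0.8]
gripper_width: 7.6
gripper_force: 29.9
```

>>> arm_command(
  rows=[
    {"delta_pos": [0, 0, 0.7], "roll": 0, "jaw": 0},
    {"delta_pos": [0, 0, 1.4], "roll": 0, "jaw": 0},
    {"delta_pos": [0, 0, 1.4], "roll": 0, "jaw": 0},
  ],
)

```text
time_s: 20.33
ee_pos: [683.9, -166.7, 76.4]
ee_rot: [-180.0, -0.0, 93.0]
force: [0.2, -0.3, -2.0]
gripper_width: 7.8
gripper_force: 29.9
```

>>> arm_command(
  rows=[
    {"delta_pos": [0, 0, 0.6], "roll": 0, "jaw": 0},
    {"delta_pos": [0, 0, 1.2], "roll": 0, "jaw": 0},
    {"delta_pos": [0, 0, 1.2], "roll": 0, "jaw": 0},
  ],
)

```text
time_s: 20.58
ee_pos: [684.1, -166.7, 75.7]
ee_rot: [180.0, 0.0, 93.0]
force: [0.2, 0.4, 1.5]
gripper_width: 7.6
gripper_force: 29.9
```

>>> arm_command(
  rows=[
    {"delta_pos": [0, 0, 0.6], "roll": 0, "jaw": 0},
    {"delta_pos": [0, 0, 1.0], "roll": 0, "jaw": 0},
    {"delta_pos": [0, 0, 1.0], "roll": 0, "jaw": 0},
  ],
)

```text
time_s: 20.83
ee_pos: [684.3, -166.7, 75.6]
ee_rot: [179.9, 0.0, 93.0]
force: [-0.9, 1.2, 5.2]
gripper_width: 8.2
gripper_force: 30.0
```

The plate is seated: contact at 5 N and z=75.6, close to the predicted 76.5. I release gently and rise.

>>> arm_command(
  rows=[
    {"delta_pos": [0, 0, -0.8], "roll": 0, "jaw": 0},
    {"delta_pos": [0, 0, -0.8], "roll": 0, "jaw": 10},
    {"delta_pos": [0, 0, -0.8], "roll": 0, "jaw": 13},
    {"delta_pos": [0, 0, -0.8], "roll": 0, "jaw": 17},
    {"delta_pos": [0, 0, -0.8], "roll": 0, "jaw": 22},
    {"delta_pos": [0, 0, -0.8], "roll": 0, "jaw": 22},
    {"delta_pos": [0, 0, -4], "roll": 0, "jaw": 22},
    {"delta_pos": [0, 0, -12], "roll": 0, "jaw": 22},
    {"delta_pos": [0, 0, -30], "roll": 0, "jaw": 22},
    {"delta_pos": [0, 0, -60], "roll": 0, "jaw": 22},
    {"delta_pos": [0, 0, -90], "roll": 0, "jaw": 22},
    {"delta_pos": [-30, 0, -120], "roll": 0, "jaw": 22},
    {"delta_pos": [-60, 0, -150], "roll": 0, "jaw": 22},
    {"delta_pos": [-80, -25, -160], "roll": 0, "jaw": 22},
    {"delta_pos": [-85, -30, -160], "roll": 0, "jaw": 22},
    {"delta_pos": [-85, -30, -160], "roll": 0, "jaw": 22},
    {"delta_pos": [-85, -30, -160], "roll": 0, "jaw": 22},
  ],
  squeeze=5,
)

```text
time_s: 22.25
ee_pos: [658.0, -252.8, 234.2]
ee_rot: [-180.0, -0.1, 92.9]
force: [0.4, -1.0, 0.7]
gripper_width: 20.1
gripper_force: 0.0
```

```bash
python3 - <<'E'
from h import *
f,W,s=grab('wrist','w8'); Z=W[...,2]; print(s['ee_pos'])
a=np.radians(3); e=np.array([np.cos(a),np.sin(a)]); n=np.array([-e[1],e[0]]); q=W[...,:2]-np.array([685.1,-165.8]); x=q@e; y=q@n
k=(abs(x)<70)&(abs(y)<65)&(abs(Z-80)<15); print('z top')
for lo,hi in((-110,-70),(-62,-30),(-15,15)):
    j=(x>lo)&(x<hi)&(abs(y)<60)&(abs(Z-88)<5)
    if j.sum()>5:
        r=cv2.minAreaRect(W[j][:,:2].astype(np.float32)); print(j.sum(),np.round(r[0],1),np.round(r[1],1),round(r[2],2),np.median(Z[j]),np.median(x[j]).round(1))
for h in (50,60,70,80,88):
    j=(abs(x)<10)&(y>40)&(y<56)&(abs(Z-h)<4)
    if j.sum()>3: print(h,np.percentile(x[j],[5,95]).round(1))
f,W,s=grab('top','t8'); X=W@EX;Y=W@EY;m=(abs(W[...,2]-62)<9)&(X>380)&(X<425)&(abs(Y-223)<58); print('bar',np.percentile(X[m],[1,50,99]))
E
```

```text
[ 658.04709712 -252.80975696  234.1978215 ]
z top
1033 [ 595.4 -170.5] [  8.4 100.2] 2.85 88.05452522610403 -89.4
967 [ 640.3 -168.6] [ 8.  99.5] 3.02 88.01410141379404 -44.8
993 [ 684.3 -166.5] [ 8.1 99.6] 2.94 87.89293348514622 -1.0
50 [-4.9 -4.7]
60 [-4.8 -4.7]
70 [-4.7 -4.6]
88 [-4.6  3. ]
bar [411.88238445 417.30384565 423.25048051]
```

View pics/w8.png

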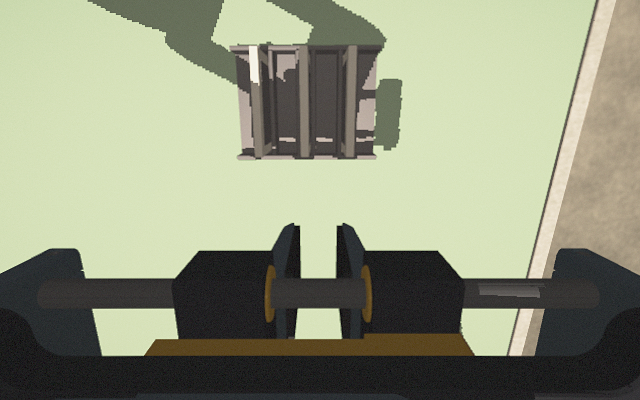

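The cassette stands in the slot: foot within 1 mm of centre, top at 87.9, yaw 2.94° against the rack's 3°. The tray bar now reads 411.9, though, so the grasp pushed the tray in to about 122 mm. I go back and pull it to the stop again for margin.

>>> arm_command(
  rows=[
    {"delta_pos": [30, -12, 0], "roll": 1.4, "jaw": 0},
    {"delta_pos": [430.7, -171, 0], "roll": 20, "jaw": 0},
    {"delta_pos": [430.7, -171, 0], "roll": 20, "jaw": 0},
    {"delta_pos": [430.7, -171, 0], "roll": 20, "jaw": 0},
    {"delta_pos": [430.7, -171, 0], "roll": 20, "jaw": 0},
    {"delta_pos": [430.7, -171, 0], "roll": 20, "jaw": 0},
    {"delta_pos": [430.7, -171, 0], "roll": 20, "jaw": 0},
    {"delta_pos": [430.7, -171, 0], "roll": 20, "jaw": 0},
    {"delta_pos": [430.7, -171, 0], "roll": 20, "jaw": 0},
    {"delta_pos": [430.7, -171, 0], "roll": 20, "jaw": 0},
    {"delta_pos": [430.7, -171, 0], "roll": 20, "jaw": 0},
    {"delta_pos": [430.7, -171, 0], "roll": 20, "jaw": 0},
    {"delta_pos": [430.7, -171, 0], "roll": 20, "jaw": 0},
    {"delta_pos": [430.7, -171, 0], "roll": 20, "jaw": 0},
    {"delta_pos": [430.7, -171, 0], "roll": 20, "jaw": 0},
    {"delta_pos": [430.7, -171, 0], "roll": 20, "jaw": 0},
    {"delta_pos": [430.7, -171, 0], "roll": 20, "jaw": 0},
    {"delta_pos": [430.7, -171, 0], "roll": 20, "jaw": 0},
  ],
)

```text
time_s: 23.85
ee_pos: [465.1, 168.6, 233.9]
ee_rot: [180.0, 0.0, -6.9]
force: [-0.2, 0.3, -0.3]
gripper_width: 0.4
gripper_force: 0.0
```

```bash
python3 - <<'E'
from h import *
f,W,s=grab('wrist','w9'); X=W@EX;Y=W@EY;Z=W[...,2]; print(s['ee_pos'],s['ee_rot'],s['ee_pos']@EX,s['ee_pos']@EY)
m=(abs(Z-62)<7)&(X<430)&(X>380)&(abs(Y-223)<45); print('bar',m.sum(),np.percentile(X[m],[1,50,99]) if m.any() else '')
m=(abs(Z-63)<5)&(X>440)&(X<500)&(abs(Y-223)<80); print('tray front',np.percentile(X[m],[1,50,99]) if m.any() else '')
E
```

```text
[465.05303008 168.55785924 233.89216543] [ 1.79982225e+02  4.99179698e-02 -6.91170126e+00] 441.5516120478078 222.9758879131971
bar 732 [410.10010418 415.61676697 419.46711493]
tray front [440.62889535 471.33674226 475.63983902]
```

>>> arm_command(
  rows=[
    {"delta_pos": [0, 0, 35], "roll": 0, "jaw": 0},
    {"delta_pos": [0, 0, 70], "roll": 0, "jaw": 0},
    {"delta_pos": [0, 0, 105], "roll": 0, "jaw": 0},
    {"delta_pos": [0, 0, 135], "roll": 0, "jaw": 0},
    {"delta_pos": [0, 0, 155], "roll": 0, "jaw": 0},
    {"delta_pos": [0, 0, 170], "roll": 0, "jaw": 0},
    {"delta_pos": [0, 0, 182], "roll": 0, "jaw": 0},
    {"delta_pos": [0, 0, 187], "roll": 0, "jaw": 0},
    {"delta_pos": [0, 0, 187], "roll": 0, "jaw": 0},
  ],
)

```text
time_s: 24.65
ee_pos: [464.6, 167.8, 46.2]
ee_rot: [179.9, 0.1, -7.0]
force: [0.2, 0.6, -0.1]
gripper_width: 0.5
gripper_force: 0.0
```

>>> arm_command(
  rows=[
    {"delta_pos": [-2, 0, 0], "roll": 0, "jaw": 0},
    {"delta_pos": [-4, 0, 0], "roll": 0, "jaw": 0},
    {"delta_pos": [-6, 0, 0], "roll": 0, "jaw": 0},
    {"delta_pos": [-8, 0, 0], "roll": 0, "jaw": 0},
    {"delta_pos": [-10, 0, 0], "roll": 0, "jaw": 0},
    {"delta_pos": [-12, 0, 0], "roll": 0, "jaw": 0},
    {"delta_pos": [-13, 0, 0], "roll": 0, "jaw": 0},
    {"delta_pos": [-14, 0, 0], "roll": 0, "jaw": 0},
    {"delta_pos": [-14, 0, 0], "roll": 0, "jaw": 0},
  ],
)

```text
time_s: 25.4
ee_pos: [454.6, 169.8, 48.3]
ee_rot: [-179.9, -0.4, -7.0]
force: [7.3, -4.4, -0.9]
gripper_width: 0.6
gripper_force: 4.0
```

At the stop again (x=454.6, the same as before, with the force rising). I unhook and retreat clear.

>>> arm_command(
  rows=[
    {"delta_pos": [-1, 0, 0], "roll": 0, "jaw": 0},
    {"delta_pos": [-1, 0, 0], "roll": 0, "jaw": 0},
    {"delta_pos": [3, 0, 0], "roll": 0, "jaw": 0},
    {"delta_pos": [8, 0, 0], "roll": 0, "jaw": 0},
    {"delta_pos": [8, 0, -10], "roll": 0, "jaw": 0},
    {"delta_pos": [8, 0, -40], "roll": 0, "jaw": 0},
    {"delta_pos": [8, 0, -80], "roll": 0, "jaw": 0},
    {"delta_pos": [8, 0, -120], "roll": 0, "jaw": 0},
    {"delta_pos": [8, 0, -160], "roll": 0, "jaw": 0},
    {"delta_pos": [8, 0, -190], "roll": 0, "jaw": 0},
    {"delta_pos": [8, 0, -190], "roll": 0, "jaw": 0},
    {"delta_pos": [8, 0, -190], "roll": 0, "jaw": 0},
    {"delta_pos": [8, 0, -190], "roll": 0, "jaw": 0},
  ],
)

```text
time_s: 26.48
ee_pos: [458.2, 168.7, 236.3]
ee_rot: [179.9, 0.2, -7.0]
force: [0.2, -0.4, -0.9]
gripper_width: 0.4
gripper_force: 0.0
```

```bash
python3 - <<'E'
from h import *
f,W,s=grab('wrist','w10'); X=W@EX;Y=W@EY;Z=W[...,2]; print(s['ee_pos'],s['force'])
m=(abs(Z-62)<7)&(X<430)&(X>380)&(abs(Y-223)<45); b=np.percentile(X[m],[1,50,99]); print('bar',b)
if b[1]<412: print(env.job_done())
E
```

```text
[458.17924875 168.66722092 236.27007543] [ 0.15255339 -0.37920507 -0.90830903]
bar [404.6682215  409.95255715 413.66012779]
the job is handed in; nothing more can be done
None
```

I handed the job in at about 26 s: the tray is at its stop (I re-pulled it after the grasp had pushed it in about 6 mm), the cassette stands upright and fully down in the free slot, and the arm is clear; no score was returned.

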